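# Push a freshly glued lamp column home in the clamping bay

## Robot

A 7-joint arm with a two-finger parallel gripper is mounted at the origin on the work surface. World frame = base frame: x ahead of the robot, y to its left, z up, the work surface at z = 0. Lengths are in mm, angles in rad, forces in N, time in s.
With the tool pointing down it reaches from about 425 to 975 mm from the base axis. Payload 16.7 kg.
Tool frame: the origin (TCP) lies between the finger pads; the fingertips stand arm.tip_extent ahead of it and the grasp point (between the pads) lies 3 mm ahead of it (arm.tip_extent is the distance from the TCP to the fingertips, in mm); z points along the fingers, y is the line along which they close (so a half turn about z gives the same grasp; the last joint's range is limited). The gripper opens to 85 mm and grips with 20 to 120 N. Pads are 22 mm wide; open, the fingers measure 114 mm over their backs; the gripper's body (76 mm by 85 mm) begins 54 mm behind the grasp point. The pads swing forward as they close: fully open they stand 13 mm farther back than shut.
Start: joints at [-1.446, 0.426, 0.074, 1.606, -0.034, 1.111, -0.067], TCP at [182.522, 649.818, 253.302] pointing down, gripper open.
Joint ranges: [-2.85, 2.85], [-0.5, 2.14], [-1.23, 1.37], [0.21, 2.46], [-1.02, 4.16], [0.16, 2.05], [-2.73, 2.73]. Speed limits (rad/s): [1.89, 1.89, 2.39, 2.39, 3.01, 3.01, 3.01].

## Interface

Orientations are given as [roll, pitch, yaw] about the fixed x, y, z axes, in that order (R = Rz(yaw) Ry(pitch) Rx(roll)).
In Python, from plant import arm, open_jaws, close, imaging, workorder gives the robot as it stands. Calls block until the motion is done:
- arm.move_ptp(position, orientation): joint-space move of the TCP to a pose.
- arm.line_to(position, rotation=None, speed=150, contact_N=None): straight line of the TCP; rotation=None keeps the orientation; speed is the mean speed in mm/s. With contact_N (N) it stops when the force on the tool has changed by that much, and returns True; else False.
- arm.move_joints(angles): joint-space move.
- open_jaws() and close(grip_force=None): open the fingers fully, or close them until they stop; grip_force is the grip in N (None keeps the last).
- arm.dwell(seconds).
- arm.solve_ik(position, orientation): joint angles nearest the present ones, or None.
- arm.get_state(): the state.
- imaging.grab_frame(name): name is "scene" or "top" or "wrist"; returns the picture (480x640x3 uint8, blue, green, red); there is no depth.
- imaging.get_calibration(name): a dict with "fx", "fy", "cx", "cy" (pixels), "camera_from_world" (4x4, takes a point from world to camera coordinates). Camera axes: x right, y up, looking along -z (the intrinsics and any distortion apply to the point x, -y, -z); pixel columns grow to the right and rows downward; lengths in mm; the calibration is good to about 2 mm. A picture is of the moment at which its call begins: read the wrist's pose just before it. get_calibration takes no time and is no camera call; for the wrist camera it gives the pose at the moment of the call.
A pose or a line that the arm cannot do raises arm.PlanningError and nothing moves.
- workorder.finish_job(): hands the job in; it is judged then, once.
The state is a dict: "t": time; "q": joint angles; "qd": joint speeds; "joint_efforts": joint torques, N m; "ee_pos": TCP position; "eef_rot": TCP orientation; "ft_force": force on the tool from outside, world axes, zero at the start; "torque": the same for the moment, N m; "finger_gap": finger opening in mm; "grip_force": force on a finger pad.
Only numpy, scipy, OpenCV 4.12 (cv2) and the standard library are available. Lean on these libraries where they do the work, as an engineer would, in place of code of your own. Each camera call takes 0.05 s, during which the arm holds its last target. There are 200 camera calls.

## Task

Slide the tall, top-heavy wooden lamp column, standing upright on the bench, in between the two rails of the bay and on until its foot has pushed the sprung plunger at the end fully in, and leave it standing there. Its joints have just been glued: push it only by its foot, low and gently, never lift it or tip it and do not touch the shaft or the head, and leave the other loose things on the bench where they are.

Things in the scene. Friction and masses are not known exactly. Their poses are not given: they have to be found in the camera images.
- column: tall turned lamp column of plain mid-brown wood, loose, about 0.7 kg, 268 mm tall, centre of mass about 140 mm up. Origin: centre of the underside of its foot; z up along it. The foot is a round disc 72 mm across, 34 mm high, with an upright side; all above is the glued part. Its sliding friction on the bench is 3 to 6 N. It tips if pushed above the foot, fast or with jerks
- column_upper: the glued part of the same column, not to be touched (same origin and axes): a shaft 48 mm across at 34 mm height, 22 to 26 mm from 55 to 165 mm, an urn-shaped head up to 80 mm across (overhangs the foot by 4 mm all round) from 172 to 250 mm, a steel nipple to 268 mm. A gripper pushing the foot must lean back to keep clear of the head
- bay: fixed bay of light wood on the bench. Origin: on the bench, middle of its mouth; the column goes in along the bay's own -y axis. Two rails 24 mm high, 18 mm thick, 86 mm apart inside (x = -43 and 43 mm), run from y = 0 to -115 mm; outside the mouth they flare to about 110 mm apart at y = 40 mm. Its floor is the bench
- slideway (a point): point on the bay's centre line at bay y = -110 mm, on the bench. Around it a dark end-stop block (84 mm wide, top 61 mm up) is clamped on slideways: its front face lies anywhere from bay y = -125 to -95 mm, new each time and not given; it does not give way. With the plunger fully in, the foot's centre is somewhere from bay y = -81 to -51 mm: this must be felt
- plunger (a joint): sprung plunger standing out of the end stop's face on the bay's centre line: a steel rod with a 24 mm disc, 20 mm above the bench. Value: how far it is pushed in, m: 0 = out (22 mm before the stop's face), 0.014 = fully in, a hard stop. Its spring takes 0.8 N to start, 1.9 N fully in: less than the column's friction on the bench, so the column stays where it is pushed
- short_column: bystander: a squat turned piece of the same wood, 125 mm tall, 68 mm across, loose; origin at the centre of its underside
- glue_bottle: bystander: white glue bottle, 190 mm tall, 60 mm across, loose; origin at the centre of its underside
- jar: bystander: glass jar, 100 mm tall, 68 mm across, loose; origin at the centre of its underside
- tape_roll: bystander: roll of paper tape lying flat, 90 mm across, 25 mm high, loose; origin at the centre of its underside
- offcut: bystander: light wood offcut 50 x 110 x 22 mm, loose; origin at the centre of its underside
- screwdriver: bystander: screwdriver lying on the bench, loose; origin at its middle, on the bench
- tape_measure: bystander: black tape measure, a rounded box 70 x 70 x 40 mm, loose; origin at the centre of its underside

How it is judged:
By the outcome, as a careful person would: the job done as asked, in the order asked, and still so for the second after the job is handed in, with the robot touching nothing.
It also fails if it takes over 58 s, if anything falls off the work surface, if the arm or the gripper's body presses on something with over 40 N, if the wrist force passes 120 N, or if a joint passes its speed limit or range.

## Working session

There is one attempt and no reset: what is moved stays moved. The work goes in short steps, each a Python script; the robot and the scene stay as the last script left them, time stands still between calls to the robot, and variables do not carry over. Pictures are saved under pics/ and viewed, at most 10 in all, crops included, and the job is handed in when it is done.

```bash
ls; mkdir -p pics
python3 - <<'E'
from plant import arm, imaging
import cv2, numpy as np
for n in ("scene","top"):
    im=imaging.grab_frame(n); cv2.imwrite(f"pics/{n}0.png",im)
    c=imaging.get_calibration(n); print(n,{k:(np.round(v,3).tolist()) for k,v in c.items()})
s=arm.get_state(); print(arm.tip_extent, s["t"], s["ee_pos"], s["eef_rot"], s["ft_force"])
E
```

```text
pics
scene {'fx': 522.014, 'fy': 522.014, 'cx': 315.735, 'cy': 243.564, 'camera_from_world': [[0.567, 0.823, -0.001, -308.678], [-0.474, 0.328, 0.817, 242.857], [0.673, -0.463, 0.577, -1635.083], [0.0, 0.0, 0.0, 1.0]]}
top {'fx': 566.776, 'fy': 566.776, 'cx': 313.233, 'cy': 239.382, 'camera_from_world': [[0.024, -1.0, 0.017, -55.001], [0.982, 0.027, 0.189, -541.973], [-0.189, 0.012, 0.982, -1436.34], [0.0, 0.0, 0.0, 1.0]]}
22.0 0.1 [182.42695382 649.50260606 252.67130963] [-3.14040060e+00  7.83572485e-05  2.86775905e+00] [-0.2580433  -0.67715551  0.35104403]
```

View pics/scene0.png

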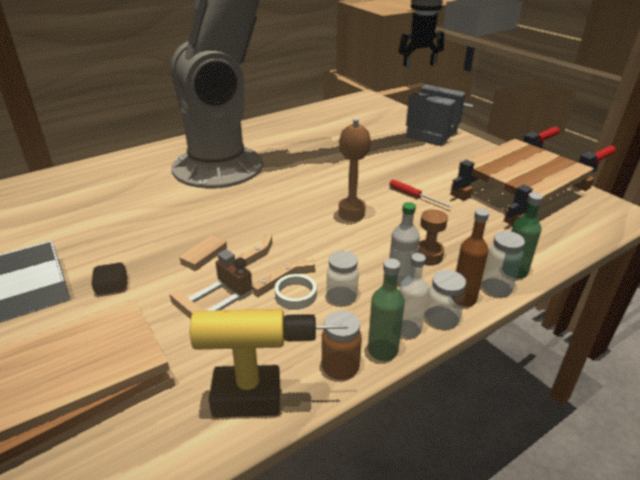

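View pics/top0.png

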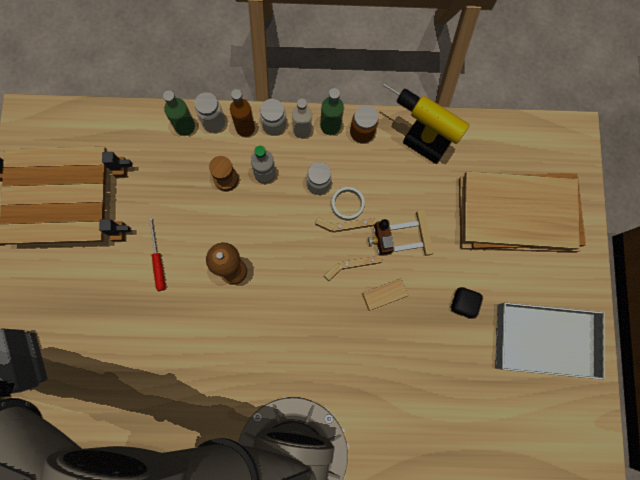

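The column foot is near top pixel (234,270). The bay's mouth faces left near (325,250), and the end stop is near (383,238). I'll enlarge that part.

Run:
```python
import cv2
im=cv2.imread("pics/top0.png")[180:315,195:435]
im=cv2.resize(im,None,fx=3.333,fy=3.333,interpolation=cv2.INTER_CUBIC)
cv2.imwrite("pics/topc.png",im)
```

```text
(no output)
```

View pics/topc.png

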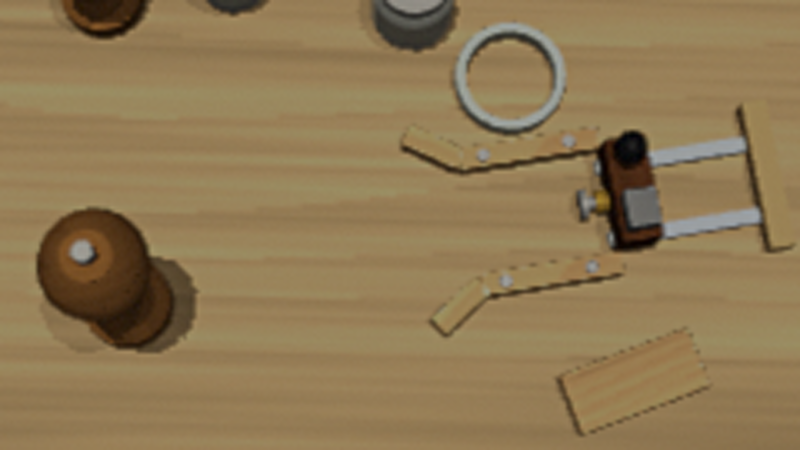

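The crop shows the nipple top at crop (82,250). The rail screws are at (482,155), (568,141), (506,281) and (592,266), and the plunger disc is near (583,204). I'll cast rays for all of them.

```bash
cat > h.py <<'E'
import numpy as np, cv2
from plant import arm, open_jaws, close, imaging, workorder
def ray(cal,u,v,z):
    T=np.array(cal["camera_from_world"]);R=T[:3,:3];o=-R.T@T[:3,3]
    d=R.T@np.array([(u-cal["cx"])/cal["fx"],-(v-cal["cy"])/cal["fy"],-1.])
    return (o+d*(z-o[2])/d[2])[:2]
E
python3 - <<'E'
from h import *
np.set_printoptions(precision=1,suppress=True)
print({k:v for k,v in imaging.get_calibration("top").items() if k[:2]!='ca'})
c=imaging.get_calibration("top"); s=imaging.get_calibration("scene")
P=lambda u,v,z: ray(c,195+(u+.5)/3.333-.5,180+(v+.5)/3.333-.5,z)
print("nipple",P(82,250,268),"scene nipple",ray(s,355,121,268),"foot right edge",P(173,300,30),"foot lowest",P(135,348,20))
U=[P(482,155,24),P(568,141,24)];L=[P(506,281,24),P(592,266,24)]
print(U,L,np.subtract(U,L))
m=[(U[i]+L[i])/2 for i in (0,1)];d=m[1]-m[0];d/=np.linalg.norm(d);print("mid",m,"dir",d)
print("inner kinks",P(465,172,0),P(490,296,24), P(465,166,24))
print("rail ends",P(598,130,24),P(622,264,24))
print("plunger",P(583,204,20),"stop front top corners",P(600,145,61),P(612,240,61))
for n,u,v,z in (("tape",510,78,25),("off",635,380,22),("jar",412,0,100)): print(n,P(u,v,z))
# scene: foot contour
im=cv2.imread("pics/scene0.png");hsv=cv2.cvtColor(im,cv2.COLOR_BGR2HSV)
print(ray(s,352,208,34))
E
```

```text
{'fx': 566.7762935712368, 'fy': 566.7762935712368, 'cx': 313.2333607014125, 'cy': 239.38151985165362}
nipple [461.3 169.5] scene nipple [473.6 161.9] foot right edge [461.5 132.4] foot lowest [423.8 161.7]
[array([ 586.8, -110.4]), array([ 600.4, -179.9])] [array([ 484.6, -131.2]), array([ 498.6, -199.8])] [[102.2  20.8]
 [101.8  19.9]]
mid [array([ 535.7, -120.8]), array([ 549.5, -189.8])] dir [ 0.2 -1. ]
inner kinks [577.4 -98.1] [ 472.2 -118.6] [577.4 -96.8]
rail ends [ 610.2 -204.1] [ 500.8 -223.8]
plunger [ 549.6 -192.8] stop front top corners [ 589.4 -201.3] [ 513.6 -211. ]
tape [ 651.3 -132.1]
off [ 408.5 -234.5]
jar [692.  -49.5]
[483.4 156.7]
```

```bash
cat >> h.py <<'E'
from scipy.spatial.transform import Rotation as Ro
A0=np.array([535.7,-120.8]); D=np.array([0.196,-0.981]); D/=np.linalg.norm(D)
def rot(u,lean,sgn):
    c,s=np.cos(lean),np.sin(lean)
    z=np.array([u[0]*s,u[1]*s,-c]); x=sgn*np.array([u[0]*c,u[1]*c,s]); y=np.cross(z,x)
    return Ro.from_matrix(np.c_[x,y,z]).as_euler('xyz')
def tcp(corner,u,lean,h):  # leading lower edge of the shut fingertips at corner (xy), height h
    c,s=np.cos(lean),np.sin(lean); e=arm.tip_extent
    return np.array([*(np.asarray(corner)-u*(e*s+11*c)), h+e*c-11*s])
E
python3 - <<'E'
from h import *
col=np.array([461,169.]); W=A0-D*75
u=(W-col)/np.linalg.norm(W-col); print(u,W)
close(20); print(arm.tip_extent, arm.get_state()["t"], arm.get_state()["finger_gap"])
for lean in (30,40,45):
  for sg in (1,-1):
    l=np.radians(lean); r=[]
    for c,v,h in ((col-u*120,u,120),(col-u*70,u,18),(col-u*36,u,18),(W-D*36,D,18),(A0+D*40,D,18)):
        q=arm.solve_ik(tcp(c,v,l,h),rot(v,l,sg)); r.append(None if q is None else np.round(q,2).tolist())
    print(lean,sg,*r,sep="\n  ")
E
```

```text
[ 0.2673761  -0.96359225] [521.00570762 -47.25356724]
22.0 0.8667 0.09413429384228764
30
  1
  [-0.85, 0.49, -0.16, 1.91, 0.5, 1.17, 2.1]
  [-0.83, 0.62, -0.1, 2.0, 0.58, 0.95, 2.04]
  [-0.8, 0.6, -0.08, 2.04, 0.61, 0.92, 2.06]
  [-0.55, 0.56, 0.12, 2.15, 0.72, 0.7, 2.27]
  [-0.37, 0.58, 0.26, 2.16, 0.8, 0.54, 2.47]
30
  -1
  [-1.37, 0.54, 0.51, 1.94, 0.19, 1.04, -0.74]
  [-1.32, 0.7, 0.52, 2.03, 0.15, 0.79, -0.71]
  [-1.28, 0.68, 0.53, 2.07, 0.18, 0.75, -0.68]
  [-0.92, 0.66, 0.59, 2.18, 0.32, 0.54, -0.51]
  [-0.68, 0.69, 0.66, 2.17, 0.33, 0.38, -0.25]
40
  1
  [-0.91, 0.58, -0.18, 1.86, 0.57, 1.32, 2.01]
  [-0.89, 0.7, -0.11, 1.94, 0.65, 1.11, 1.93]
  [-0.86, 0.69, -0.09, 1.99, 0.68, 1.07, 1.95]
  [-0.62, 0.64, 0.09, 2.14, 0.85, 0.84, 2.07]
  [-0.46, 0.65, 0.26, 2.17, 1.01, 0.65, 2.17]
40
  -1
  [-1.42, 0.64, 0.51, 1.89, 0.26, 1.15, -0.82]
  [-1.36, 0.79, 0.51, 1.97, 0.24, 0.91, -0.83]
  [-1.34, 0.78, 0.53, 2.02, 0.26, 0.86, -0.81]
  [-1.03, 0.76, 0.62, 2.16, 0.45, 0.61, -0.71]
  [-0.77, 0.77, 0.65, 2.19, 0.66, 0.43, -0.68]
45
  1
  [-0.93, 0.63, -0.18, 1.83, 0.61, 1.4, 1.97]
  [-0.92, 0.75, -0.12, 1.91, 0.68, 1.19, 1.89]
  [-0.89, 0.73, -0.1, 1.96, 0.7, 1.15, 1.9]
  [-0.65, 0.68, 0.08, 2.12, 0.89, 0.92, 1.99]
  [-0.49, 0.69, 0.24, 2.17, 1.09, 0.72, 2.05]
45
  -1
  [-1.44, 0.69, 0.51, 1.86, 0.29, 1.2, -0.86]
  [-1.39, 0.84, 0.51, 1.94, 0.28, 0.97, -0.88]
  [-1.36, 0.83, 0.53, 1.99, 0.3, 0.92, -0.86]
  [-1.08, 0.82, 0.63, 2.15, 0.49, 0.65, -0.79]
  [-0.81, 0.82, 0.65, 2.19, 0.77, 0.47, -0.84]
```

Run:
```python
from h import *
np.set_printoptions(precision=3,suppress=True)
T=np.array(imaging.get_calibration("wrist")["camera_from_world"]); s=arm.get_state()
o=-T[:3,:3].T@T[:3,3]; R=Ro.from_euler('xyz',s["eef_rot"]).as_matrix()
print("cam in tool",R.T@(o-s["ee_pos"]),"view dir in tool",R.T@(-T[2,:3]))
```

```text
cam in tool [  66.422   -0.033 -122.28 ] view dir in tool [-0.263 -0.     0.965]
```

```bash
cat >> h.py <<'E'
LEAN=np.radians(43)
def pose(corner,u,h): return tcp(corner,u,LEAN,h), rot(u,LEAN,1)
E
python3 - <<'E'
from h import *
col=np.array([461,169.]); W=A0-D*75; u=(W-col)/np.linalg.norm(W-col)
arm.move_ptp(*pose(col-u*130,u,100))
import json
c=imaging.get_calibration("wrist"); im=imaging.grab_frame("wrist"); cv2.imwrite("pics/w0.png",im)
json.dump({k:(v.tolist() if hasattr(v,'tolist') else v) for k,v in c.items()},open("w0.json","w"))
print(arm.get_state()["t"],arm.get_state()["ft_force"])
def proj(p):
    T=np.array(c["camera_from_world"]);q=T[:3,:3]@p+T[:3,3];return c["cx"]-c["fx"]*q[0]/q[2],c["cy"]+c["fy"]*q[1]/q[2]
print("pred foot left/right/near bottom", [np.round(proj(np.array([*(col+36*d),z]))) for d,z in ((np.array([-u[1],u[0]]),34),(np.array([u[1],-u[0]]),34),(-u,0))])
E
```

```text
2.75 [ 0.19170268 -0.6720772  -0.25500032]
pred foot left/right/near bottom [array([277., 153.]), array([366., 153.]), array([321., 214.])]
```

View pics/w0.png

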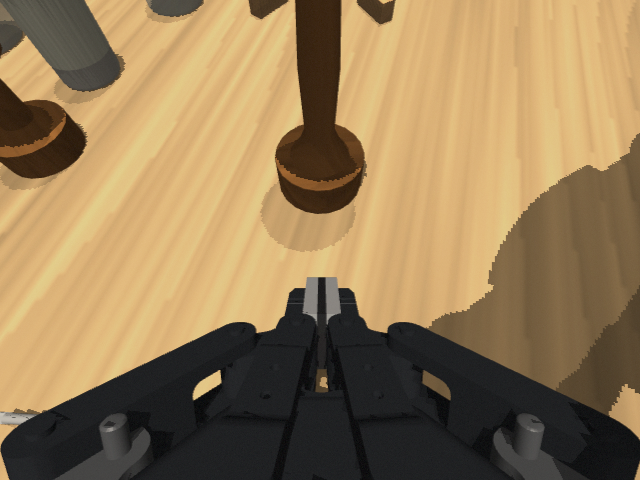

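The foot appears at cols 276–364 with its bottom at row 213, and I predicted 277–366 and 214, so the column position is good to about 1 mm. The flare tips at (268,10) and (376,12) are centred on my push line. Next I'll lower the tool, feel the bench and make contact gently.

Run:
```python
from h import *
np.set_printoptions(precision=2,suppress=True)
col=np.array([460.5,169.]); W=A0-D*75; u=(W-col)/np.linalg.norm(W-col)
b=col-u*62
arm.line_to(*pose(b,u,28),speed=120)
hit=arm.line_to(pose(b,u,12)[0],speed=15,contact_N=3)
p=arm.get_state()["ee_pos"]; h=28-(pose(b,u,28)[0][2]-p[2]); print("bench",hit,"h nominal at touch",h)
h+=3.5; arm.line_to(pose(b,u,h)[0],speed=30)
print(arm.get_state()["ft_force"])
hit=arm.line_to(pose(col-u*26,u,h)[0],speed=18,contact_N=1.5)
s=arm.get_state(); e=s["ee_pos"][:2]-pose(col,u,h)[0][:2]; print("touch",hit,"corner from centre along u",e@u,s["ft_force"],s["t"],h)
im=imaging.grab_frame("wrist"); cv2.imwrite("pics/w1.png",im)
```

```text
bench True h nominal at touch 12.93169138862077
[-0.02 -0.14  1.73]
touch True corner from centre along u -35.3591788630269 [0.03 0.46 0.03] 6.3 16.43169138862077
```

View pics/w1.png

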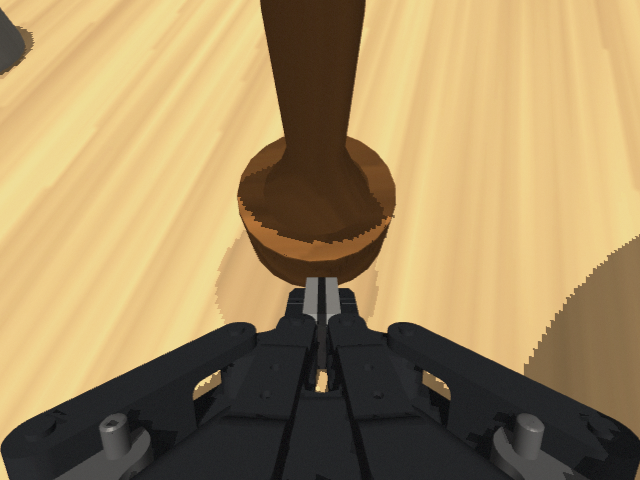

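Contact is on the foot. The foot is centred at col 316.5 and the tip at 321, so it is about 2 mm off. I'll back off, recentre and push to just before the mouth.

Run:
```python
from h import *
np.set_printoptions(precision=2,suppress=True)
s=arm.get_state(); h=16.4
W=A0-D*85; col0=np.array([460.5,169.]); u0=(A0-D*75-col0); u0/=np.linalg.norm(u0)
col=col0+2*np.array([-u0[1],u0[0]])+0.6*u0
u=(W-col)/np.linalg.norm(W-col)
arm.line_to(pose(col-u0*45-0*u0,u0,h)[0],speed=40)
arm.line_to(*pose(col-u*45,u,h),speed=30)
print(arm.line_to(pose(col-u*30,u,h)[0],speed=15,contact_N=1.5), arm.get_state()["t"])
print("blocked",arm.line_to(pose(W-u*36,u,h)[0],speed=40,contact_N=15))
s=arm.get_state();print(s["ft_force"],s["t"],s["ee_pos"]-pose(W-u*36,u,h)[0])
import json
c=imaging.get_calibration("wrist"); im=imaging.grab_frame("wrist"); cv2.imwrite("pics/w2.png",im)
json.dump({k:(v.tolist() if hasattr(v,'tolist') else v) for k,v in c.items()},open("w2.json","w"))
t=imaging.grab_frame("top");cv2.imwrite("pics/top2.png",cv2.resize(t[180:315,195:435],None,fx=3.333,fy=3.333,interpolation=cv2.INTER_CUBIC))
```

```text
True 7.6417
blocked False
[-0.83  2.69 -1.8 ] 13.1333 [0.   0.02 0.  ]
```

View pics/w2.png

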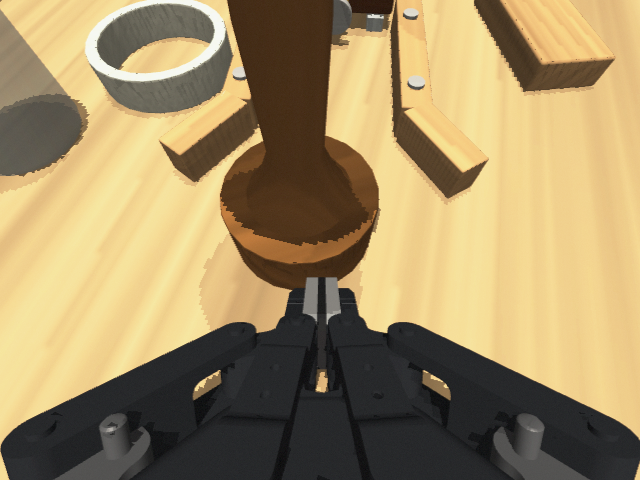

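View pics/top2.png

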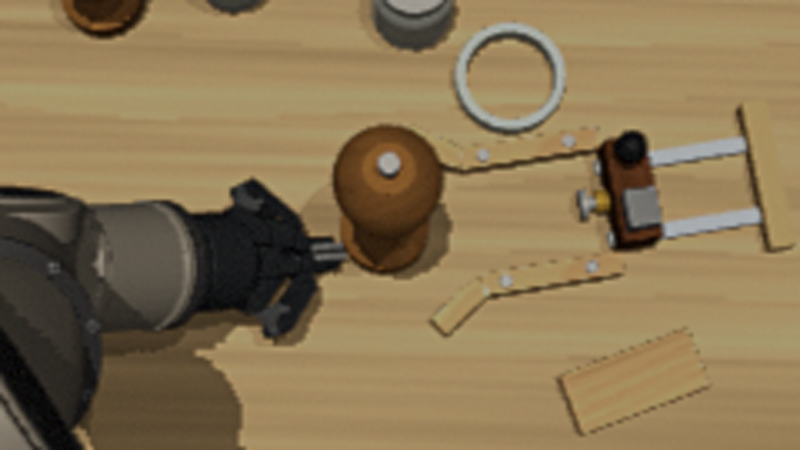

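The foot has drifted about 9 mm left of the tip: centre col 300, tip col 321. I'll measure its position and the bay's axis from these two pictures, then re-approach.

Run:
```python
from h import *
import json
np.set_printoptions(precision=1,suppress=True)
c=imaging.get_calibration("top"); w=json.load(open("w2.json"))
P=lambda u,v,z: ray(c,195+(u+.5)/3.333-.5,180+(v+.5)/3.333-.5,z)
print("nipple",P(388,163,268))
l,r=ray(w,221,197,34),ray(w,379,197,34);print("foot l,r",l,r,(l+r)/2,np.linalg.norm(l-r))
print("screws right",ray(w,416,83,24),ray(w,411,14,24),"left",ray(w,239,73,24))
N=np.array([D[1],-D[0]]) # left? 
W=A0-D*85
L=np.array([-D[1],D[0]])
for n,p in (("nip",P(388,163,268)),("foot",(l+r)/2),("sR",ray(w,416,83,24)),("sR2",ray(w,411,14,24)),("sL",ray(w,239,73,24))):
    print(n,"along",(p-A0)@D,"left",(p-A0)@L)
```

```text
nipple [526.2 -32.8]
foot l,r [561.1 -20.2] [492.7 -39. ] [526.9 -29.6] 70.9549668193081
screws right [ 486.6 -133. ] [ 499.8 -203.3] left [ 591.9 -113.4]
nip along -88.1528756887718 left 7.936413716871436
foot along -91.13857584192452 left 9.265286144032896
sR along 2.3314814189218 left -50.53599665975925
sR2 along 73.86946150528544 left -51.3447835346231
sL along 3.750629240264959 left 56.58702535513238
```

```bash
cat >> h.py <<'E'
def foot_cols(im):
    m=(im[:,:,2]<165)|(im[:,:,0]<45)
    out=[]
    for r in range(190,232,4):
        k=np.flatnonzero(~m[r]); a=k[k<305].max(initial=0); b=k[k>335].min(initial=639); out.append((a+b)/2)
    return np.median(out), a, b
E
python3 - <<'E'
from h import *
for n in("w1","w2"):
    im=cv2.imread(f"pics/{n}.png"); print(foot_cols(im)); 
    print(im[215,200:420:8].tolist())
E
```

```text
(np.float64(317.0), np.int64(271), np.int64(388))
[[134, 198, 234], [138, 204, 239], [139, 205, 239], [141, 210, 240], [148, 218, 239], [32, 55, 83], [53, 105, 160], [26, 48, 72], [20, 46, 71], [25, 47, 74], [24, 44, 71], [23, 47, 73], [24, 47, 75], [26, 49, 75], [27, 52, 78], [24, 49, 76], [24, 49, 76], [28, 50, 76], [25, 47, 70], [23, 47, 72], [23, 46, 73], [25, 48, 74], [22, 47, 72], [27, 52, 81], [44, 70, 92], [129, 193, 231], [135, 199, 235], [145, 213, 240]]
(np.float64(302.5), np.int64(252), np.int64(375))
[[163, 231, 246], [146, 217, 245], [145, 213, 243], [64, 126, 196], [31, 59, 90], [24, 52, 80], [28, 53, 80], [27, 53, 78], [27, 52, 80], [24, 50, 79], [32, 55, 82], [26, 53, 81], [31, 54, 83], [29, 55, 83], [27, 51, 79], [28, 54, 82], [28, 54, 83], [27, 51, 75], [25, 47, 74], [25, 46, 71], [22, 46, 69], [26, 51, 77], [48, 74, 97], [151, 221, 246], [147, 218, 246], [150, 221, 246], [145, 215, 244], [140, 204, 239]]
```

```bash
sed -i 's/m=(im.*$/m=im[:,:,0]<85/' h.py
cat >> h.py <<'E'
LB=np.array([-D[1],D[0]]); H=16.4
def seg(foot,target,speed=35,contact=15):
    """foot,target: (along,left) on the bay axis. Back off, recentre behind the foot, push to the target; returns measured foot, blocked"""
    X=lambda a: A0+D*a[0]+LB*a[1]
    f,t=X(foot),X(target); u=(t-f)/np.linalg.norm(t-f)
    s=arm.get_state(); uz=Ro.from_euler('xyz',s["eef_rot"]).as_matrix()[:2,2]; uz/=np.linalg.norm(uz)
    arm.line_to(s["ee_pos"]-np.array([*uz,0])*9,speed=40)
    arm.line_to(*pose(f-u*44,u,H),speed=40)
    hit=arm.line_to(pose(f-u*28,u,H)[0],speed=15,contact_N=1.5)
    blk=arm.line_to(pose(t-u*36,u,H)[0],speed=speed,contact_N=contact)
    s=arm.get_state(); im=imaging.grab_frame("wrist")
    e=(321-foot_cols(im)[0])/2.2
    corner=s["ee_pos"][:2]-pose((0,0),u,H)[0][:2]
    p=corner+u*np.sqrt(36**2-max(0,abs(e)-7)**2)+np.array([-u[1],u[0]])*e-A0
    print("hit",hit,"blocked",blk,"e",round(e,1),"foot",round(p@D,1),round(p@LB,1),"F",np.round(s["ft_force"],1),"t",s["t"])
    return (p@D,p@LB),blk,im
E
python3 - <<'E'
from h import *
f,b,im=seg((-86,8.6),(-50,4.5))
if not b: f,b,im=seg(f,(-18,1.5))
cv2.imwrite("pics/w3.png",im)
E
```

```text
hit True blocked False e 3.0 foot -49.5 7.4 F [-1.3  0.6  0.1] t 16.1
hit True blocked False e -4.5 foot -18.7 -3.1 F [-0.1  1.   0. ] t 18.5667
```

View pics/w3.png

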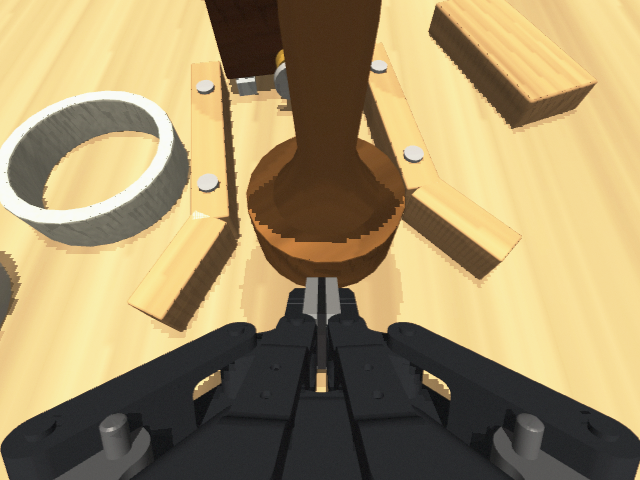

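The foot is just inside the mouth, spanning cols 248–406, and close to the right rail. The rail screws are at (205,88), (207,183), (378,66) and (413,154). I'll measure the foot relative to them.

Run:
```python
from h import *
w=imaging.get_calibration("wrist")
g=lambda u,v,z:(lambda p:(round((p-A0)@D,1),round((p-A0)@LB,1)))(ray(w,u,v,z))
l,r=ray(w,248,197,34),ray(w,406,197,34);m=(l+r)/2-A0
print("foot",m@D,m@LB,np.linalg.norm(l-r))
for p in ((205,88),(207,183),(378,66),(413,154)): print(g(*p,24))
print("plunger disc",g(284,82,20))
```

```text
foot -23.572107964746543 -0.03686100638833045 71.04084641893998
(np.float64(72.7), np.float64(54.6))
(np.float64(2.3), np.float64(55.5))
(np.float64(73.5), np.float64(-51.3))
(np.float64(1.6), np.float64(-50.9))
plunger disc (np.float64(74.6), np.float64(7.6))
```

```bash
sed -i 's/range(190,232,4)/range(244,270,4)/' h.py
python3 - <<'E'
from h import *
print(foot_cols(cv2.imread("pics/w3.png")),foot_cols(cv2.imread("pics/w2.png")),foot_cols(cv2.imread("pics/w1.png")))
f,b,im=seg((-19,-0.7),(18,1.5),speed=25)
cv2.imwrite("pics/w4.png",im)
E
```

```text
(np.float64(325.0), np.int64(273), np.int64(377)) (np.float64(301.5), np.int64(248), np.int64(355)) (np.float64(316.5), np.int64(266), np.int64(369))
hit True blocked False e -0.5 foot 18.0 1.0 F [-1.6  2.5 -2.7] t 21.8667
```

View pics/w4.png

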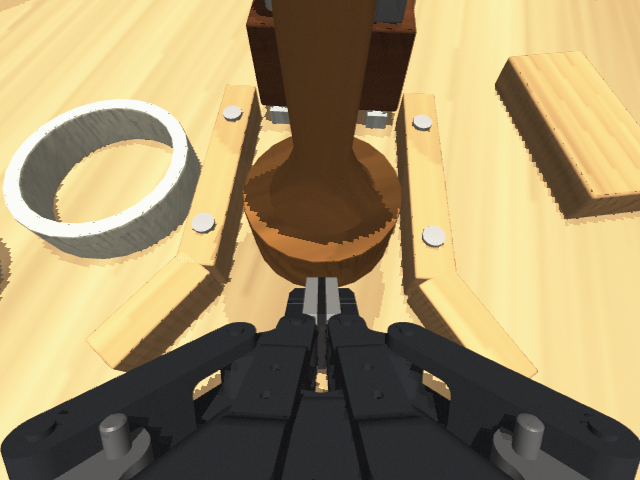

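The foot is centred between the rails. Next is the slow final push by feel. The plunger contact should come near along = 37 and the end near 51.

Run:
```python
from h import *
f,b,im=seg((18,1.2),(36,1.7),speed=20)
def st(k):
    s=arm.get_state(); c=s["ee_pos"][:2]-pose((0,0),D,H)[0][:2]-A0; print(k,"foot along",round(c@D+36,1),"left",round(c@LB,1),"F",np.round(s["ft_force"],1),"Fd",round(float(-s["ft_force"][:2]@D),1),s["t"])
f,b,im=seg(f,(78,1.8),speed=10,contact=11); st("end")
cv2.imwrite("pics/w5.png",im)
```

```text
hit True blocked False e -0.7 foot 36.0 0.9 F [-0.1  2.2 -2.2] t 24.2333
hit True blocked True e -0.7 foot 50.4 1.3 F [-0.4  3.2  2.5] t 27.4833
end foot along 50.4 left 0.7 F [0.3 2.5 2.6] Fd 2.4 27.5333
```

It stopped at 50.4, as predicted. One more slow push will confirm it is the hard stop and not a jerk. Then I'll retreat along the lean and look.

Run:
```python
from h import *
f,b,im=seg((50.4,1.3),(62,1.6),speed=8,contact=13)
s=arm.get_state(); z=Ro.from_euler('xyz',s["eef_rot"]).as_matrix()[:,2]
p=s["ee_pos"]-np.array([*D,0])*25; arm.line_to(p,speed=40)
arm.line_to(p-z*120,speed=120)
w=imaging.grab_frame("wrist");t=imaging.grab_frame("top")
t=cv2.resize(t[180:315,195:435],None,fx=2.66,fy=2.66,interpolation=cv2.INTER_CUBIC)
o=np.zeros((600,800,3),np.uint8); o[:359,:638]=t[:359,:638]; o[360:,:320]=cv2.resize(w,(320,240)); 
sc=imaging.grab_frame("scene")[190:330,150:410]; o[360:,330:775]=cv2.resize(sc,(445,240)); cv2.imwrite("pics/end.png",o)
print(arm.get_state()["t"])
```

```text
hit True blocked True e 0.0 foot 50.3 1.4 F [-1.3  2.5  1.9] t 29.3
31.425
```

View pics/end.png

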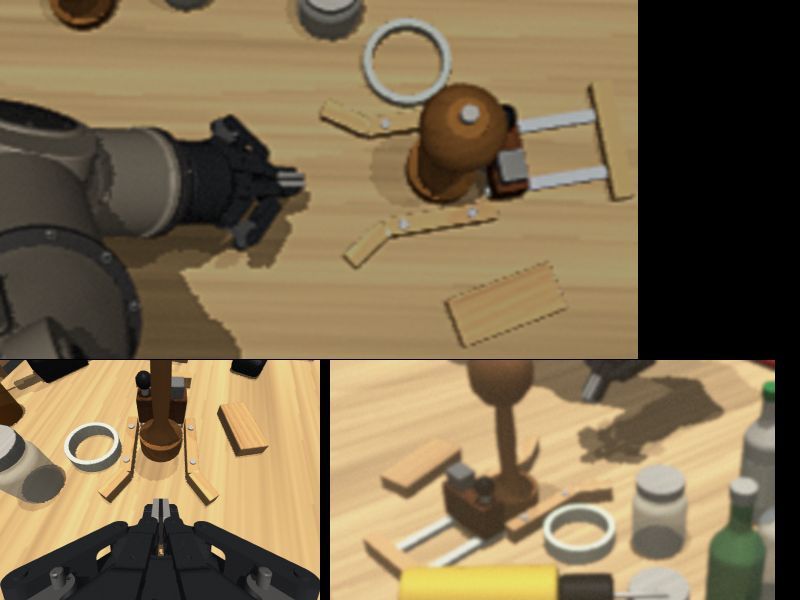

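The column stands upright between the rails against the end stop. The second push ended at the same place (50.3 vs 50.4), the bystanders in view haven't moved, and the gripper is clear. I'm handing in.

```bash
python3 -c "
from plant import workorder; print(workorder.finish_job())"
```

```text
the job is handed in; nothing more can be done
None
```

I pushed the column by its foot into the bay until it met the plunger's hard stop, felt twice at the same spot, left it standing upright with the gripper clear, and handed the job in at about 31 s; I don't know the verdict, because `finish_job()` returned none.

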